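# Zero the score wheel, click by click

### The arm

A 6-joint arm with a two-finger parallel gripper is mounted at the origin on the work surface. World frame = base frame: x ahead of the robot, y to its left, z up, the work surface at z = 0. Lengths are in m, angles in degrees, forces in N, time in s.
With the tool pointing down it reaches from about 0.275 to 0.725 m from the base axis. Payload 15.9 kg.
Tool frame: the origin (TCP) lies at the very end of the fingers, on their centre line; the grasp point (between the pads) lies hold_point_z behind it (hold_point_z is the distance from the TCP to the grasp point, in m); z points along the fingers, y is the direction in which the jaws open and shut (so a half turn about z gives the same grasp; the last joint's range is limited). The gripper opens to 85 mm and grips with 20 to 120 N. Pads are 22 mm wide; open, the fingers measure 114 mm over their backs; the gripper's body (76 mm by 85 mm) begins 54 mm behind the grasp point. The pads swing forward as they close: fully open they stand 13 mm farther back than shut.
Start: joints at [-66.75, 12.198, -1.971, 75.831, 0, 90], TCP at [0.197, -0.459, 0.231] pointing down, gripper open.
Joint ranges: [-170.91, 170.91], [-42.67, 98.43], [-65.05, 77.54], [-120.47, 116.71], [-90, 82.35], [-180, 180]. Speed limits (degrees/s): [108.29, 108.29, 136.94, 147.25, 180, 180].

### API

Orientations are given as [roll, pitch, yaw] about the fixed x, y, z axes, in that order (R = Rz(yaw) Ry(pitch) Rx(roll)).
In Python, from cell import observe, read_camera, job_done, hold_point_z gives the robot as it stands.
- The arm moves only by the tool apply_moves, never from a script. Its argument "targets" is one flat list of numbers, 5 for each row, row after row: the finger opening in m, from 0 to 0.0854, then the shift along the tool's x, y, z in m, then the turn about the tool's z in rad. A call has exactly 5 rows; each row is the pose to reach, as a shift and turn from the pose commanded when the call began, along the tool's axes at that moment; what a row does not reach only later rows make up. A row lasts 1/8 s, in which the tool goes at most 62.5 mm and 10.7 degrees, less where a joint would pass 70% of its speed; a pose out of reach is approached as far as the arm can. A call with a gripper value outside its range is refused whole. The fingers move at their own pace and stop on an object; "squeeze" is the grip in N (left out, the last holds). Time passes only in rows, so rows that repeat a pose let the fingers close, or fill a call up. It gives the time, the measured TCP pose, the force and the opening at its end, in the units of the state.
- observe(): the state, without advancing time (a new reading comes with each control period).
- read_camera(name): name is "scene" or "top" or "wrist"; returns a dict with "pixels" (480x640x3 uint8, red, green, blue), "fovy" (degrees; the focal length in pixels is half the picture's height over the tangent of half this angle, whatever the lens; pixels are square), "cx", "cy" (the principal point, pixels), "k1" (the pictures are not rectified: a ray, as slopes to the right and down, at radius r is drawn at 1 + k1 r^2 times it, then the intrinsics apply), "cam_to_world" (4x4, takes a point from camera to world coordinates). Camera axes: x right, y down, z forward; pixel columns grow to the right and rows downward; lengths in m; the calibration is good to about 2 mm. A picture is of the moment at which its call begins. There is no depth.
- job_done(): hands the job in, once; it reports no verdict.
The state is a dict: "t": time; "qpos": joint angles; "qd": joint speeds; "joint_torque": joint torques, N m; "tcp_pos": TCP position; "ee_rot": TCP orientation; "contact_force": force on the tool from outside, world axes, zero at the start; "moment": the same for the moment, N m; "finger_gap": finger opening in m.
Only numpy, scipy, OpenCV 4.12 (cv2) and the standard library are available. Lean on these libraries where they do the work, as an engineer would, in place of code of your own. Each camera call takes 0.05 s, during which the arm holds its last target.

### The job

Zero the games-night score counter in front of the caddy: with a fingertip, flick the edge of its toothed wheel anticlockwise (seen from above), click by click, until the one tooth with the raised rib has come to rest one click short of the counter's fixed pointer post, and then one more click to bring it into line with the post, without running past it. Only push the teeth gently: do not grip or lift the counter or shove it along, leave the jar, the coaster, the torch and the caddy alone, and finish clear of everything.

Things in the scene. Friction and masses are not known exactly. Their poses are not given: they have to be found in the camera images.
- counter: Score counter, loose on the cabinet top, 1.7 kg: dark steel round foot 124 mm across, 14 mm thick. Origin at the centre of the foot's underside, on the wheel's upright axis; z up; +x points from the axis to the fixed pointer, a dark steel post on a tab of the foot, 12 mm wide, from 65 to 81 mm out along +x, 54 mm high (wedge nose reaches in to 59 mm).
- wheel (a joint): Wheel angle, rad, growing anticlockwise from above; 0 = ribbed tooth in line with the pointer. Spring detent: it rests at multiples of 0.785 (a tooth then points along the counter's +x and every 45 degrees from it). Starts at about -3.14, -2.36 or -1.57. 2 to 4 N at a tooth end turns it; a little past half a click it snaps to the next by itself and coasts no farther. Pushed over 8 N, the foot may slide. End stops -3.7, 1.75.
- rib_end (a point): Outer end, on top, of the one tooth that carries a raised rib: 56 mm from the wheel axis, 60 mm above the cabinet top. The rib is 7 mm wide, 18 mm high above the wheel and runs from 10 to 56 mm radius; the point's x axis points outward along it.
- pointer_tip (a point): Nose of the fixed pointer post, at its top, 59 mm from the wheel axis and 54 mm above the cabinet top.
- caddy: Fixed black metal caddy behind the work: tray 130 mm deep (x), 400 mm wide (y), 35 mm high, with a peg rail 215 mm high along its rear, on which a silver remote and a plastic headset stand hang. Origin under the tray's centre.
- jar: Glass jar with steel cap, 68 mm across, 100 mm high, loose; origin at the centre of its underside. Leave alone.
- coaster: Round wooden coaster, 90 mm across, 10 mm thick, loose; origin at the centre of its underside. Leave alone.
- torch: Red plastic torch lying on its side along its x axis, 135 mm long, up to 46 mm wide and high, loose; origin at the bottom near its middle. Leave alone.
- wheel_mid (a point): Centre of the flat steel-grey wheel on its axis, 35 mm above the cabinet top: disc of radius 36 mm with 8 straight teeth, one every 45 degrees, each 7 mm wide, reaching out to radius 56 mm. Disc and teeth span heights 28 to 42 mm; under the teeth there is open space down to the foot (top at 14 mm). Its hub cap, radius 11 mm, reaches height 50 mm. Least force: follow the tooth round in an arc.
Mind the look-alikes: they are no part of the job. Of the things like the counter, leave any that is pink; of the rest the smaller one is meant.

How it is judged:
By the outcome, as a careful person would: the job done as asked, in the order asked, and still so for the second after the job is handed in, with the robot touching nothing.
It also fails if it takes over 67 s, if anything falls off the work surface, if the arm or the gripper's body presses on something with over 40 N, if the wrist force passes 120 N, or if a joint passes its speed limit or range.

## Working session

There is one attempt and no reset: what is moved stays moved. The work goes in short steps, Python scripts to look and compute and a tool call to move; the robot and the scene stay as the last step left them, time stands still between calls to the robot, and variables do not carry over. Pictures are saved under pics/ and viewed, and the job is handed in when it is done.

Besides the shell and the picture viewer there is one more tool, called after "Emit:" as name(argument=value, ...) on one line, values as JSON. apply_moves: Moves the arm, as the interface text tells. Its arguments: {"type":"object","properties":{"targets":{"type":"array"},"squeeze":{"type":"number"}},"required":["targets"]}

```bash
mkdir -p pics; ls
cat > h.py <<'E'
import numpy as np, cv2
from cell import observe, read_camera, job_done, hold_point_z
def shot(n,f):
    c=read_camera(n); cv2.imwrite('pics/'+f,cv2.cvtColor(c['pixels'],cv2.COLOR_RGB2BGR)); return c
def ray(c,u,v):
    f=240/np.tan(np.radians(c['fovy'])/2)
    d=np.array([(u-c['cx'])/f,(v-c['cy'])/f]); p=d.copy()
    for _ in range(30): p=d/(1+c['k1']*(p@p))
    M=np.array(c['cam_to_world']); return M[:3,3],M[:3,:3]@np.array([p[0],p[1],1])
def onz(c,u,v,z):
    o,d=ray(c,u,v); return o+d*(z-o[2])/d[2]
def proj(c,P):
    f=240/np.tan(np.radians(c['fovy'])/2); M=np.array(c['cam_to_world'])
    q=M[:3,:3].T@(np.array(P)-M[:3,3]); s=q[:2]/q[2]; s=s*(1+c['k1']*(s@s))
    return s*f+[c['cx'],c['cy']]
E
python3 - <<'E'
from h import *
print(observe(),hold_point_z)
for n in ('scene','top','wrist'):
    c=shot(n,n+'0.png'); print(n,c['fovy'],c['k1'],c['cam_to_world'])
E
```

```text
pics
{'t': 0.0, 'qpos': array([-6.67509649e+01,  1.22251815e+01, -2.01030149e+00,  7.58301082e+01,
        1.43959203e-03,  9.00000767e+01]), 'qd': array([ 0.16943745, -0.0465377 ,  0.02679199,  0.03522402,  0.0471559 ,
        0.00584381]), 'joint_torque': array([-3.04756919e-03, -6.86160421e+01,  4.87116730e+01,  1.73929083e-02,
       -3.15552543e-04, -1.01778119e-05]), 'tcp_pos': array([ 0.19723403, -0.45907587,  0.23079858]), 'ee_rot': array([-1.79934409e+02, -1.43950332e-03,  2.32489568e+01]), 'contact_force': array([ 0.48920369, -0.29677793, -0.03248245]), 'moment': array([ 0.04529787,  0.03863553, -0.05215386]), 'finger_gap': 0.08537979625693545} 0.0187
scene 57.68233809226207 -0.10202857187213368 [[ 0.35336544  0.54527877 -0.76013415  1.22377856]
 [ 0.93546476 -0.21135933  0.28325416 -0.2652041 ]
 [-0.00620897 -0.81117094 -0.58477615  0.56331872]
 [ 0.          0.          0.          1.        ]]
top 45.779761122327116 -0.02351203686116628 [[ 0.0158934  -0.98746632  0.15702757  0.39859083]
 [-0.99955034 -0.01169742  0.02760945 -0.02075262]
 [-0.02542659 -0.15739577 -0.98720822  1.15560962]
 [ 0.          0.          0.          1.        ]]
wrist 58.41027480095644 -0.07210282394090792 [[ 3.94202442e-01 -8.87277719e-01 -2.39463325e-01  2.57685700e-01]
 [-9.19023573e-01 -3.80678569e-01 -1.02369430e-01 -4.33806103e-01]
 [-3.28441056e-04  2.60426720e-01 -9.65493561e-01  3.73094816e-01]
 [ 0.00000000e+00  0.00000000e+00  0.00000000e+00  1.00000000e+00]]
```

View pics/scene0.png

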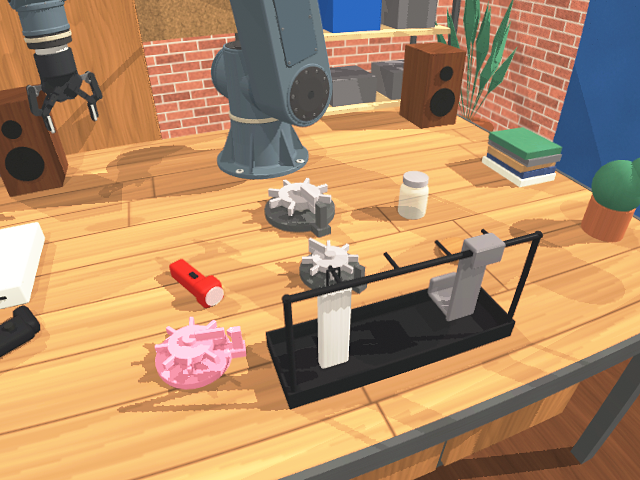

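View pics/top0.png

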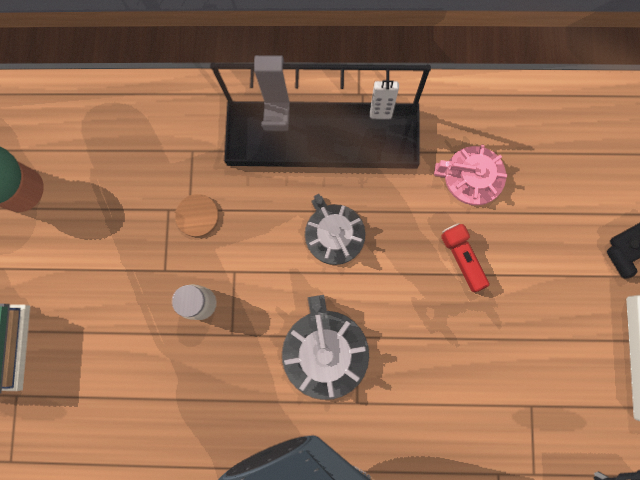

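Three counter-like things are visible in the top view: grey at (335,235), a larger grey one at (325,355) and pink at (476,175). Pink is excluded, so the smaller grey one at (335,235), in front of the caddy, is meant. I'll confirm it in a crop.

Run:
```python
from h import *
c=shot('top','t1.png'); im=cv2.imread('pics/t1.png')
cv2.imwrite('pics/t1c.png',cv2.resize(im[175:285,275:395],None,fx=5,fy=5,interpolation=cv2.INTER_CUBIC))
g=onz(c,335,235,0.014);print(g)
# foot sizes: dark pixels
hsv=cv2.cvtColor(im,cv2.COLOR_BGR2HSV)
m=((hsv[...,1]<70)).astype(np.uint8)
m[:170]=0;m[410:]=0;m[:,:270]=0;m[:,400:]=0
for q in cv2.findContours(m,cv2.RETR_EXTERNAL,cv2.CHAIN_APPROX_NONE)[0]:
    if cv2.contourArea(q)>300: print(cv2.boundingRect(q),cv2.minEnclosingCircle(q),cv2.contourArea(q))
```

```text
[ 0.58577809 -0.01355023  0.014     ]
(282, 295, 87, 105) ((323.0, 347.0), 52.20163345336914) 6170.5
(305, 194, 60, 71) ((332.5, 227.5), 36.91215515136719) 2873.5
```

View pics/t1c.png

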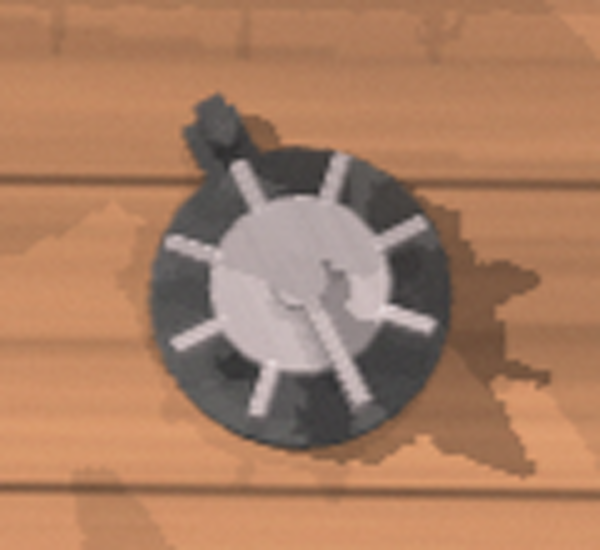

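Run:
```python
from h import *
from scipy.optimize import least_squares
c=read_camera('top')
tips=[(340,155),(422,222),(435,325),(258,413),(178,345),(170,240),(240,165)]
W=np.array([onz(c,275+(u+.5)/5-.5,175+(v+.5)/5-.5,.042)[:2] for u,v in tips])
r=least_squares(lambda p:np.r_[np.hypot(*(W-p[:2]).T)-p[2]],[.58,-.01,.056]).x
print('centre,r',r)
a=np.degrees(np.arctan2(*(W-r[:2]).T[::-1]));print(a, 'mod45',np.mod(a,45))
for n,(u,v),z in [('rib',(362,402),.06),('post',(215,112),.054)]:
    p=onz(c,275+u/5,175+v/5,z)[:2]-r[:2];print(n,p,np.hypot(*p),np.degrees(np.arctan2(p[1],p[0])))
b=onz(c,324,350,.05);print('big',b,onz(c,317,298,.07),'torch',onz(c,457,235,.02),'caddy front',onz(c,330,165,.035))
# foot circle
im=c['pixels']; hsv=cv2.cvtColor(im,cv2.COLOR_RGB2HSV)
s=shot('scene','s1.png'); 
for P in ([r[0],r[1],.05],): print(proj(s,P))
cv2.imwrite('pics/s1c.png',cv2.resize(cv2.imread('pics/s1.png')[170:310,250:400],None,fx=4,fy=4,interpolation=cv2.INTER_CUBIC))
```

```text
centre,r [ 0.58827762 -0.01338027  0.05470867]
[ -15.69276669  -61.64415688 -106.46747615  162.33724224  117.17436633
   71.74595576   27.56975774] mod45 [29.30723331 28.35584312 28.53252385 27.33724224 27.17436633 26.74595576
 27.56975774]
rib [-0.04987416 -0.02502085] 0.055798521676236924 -153.35800971174794
post [0.06621569 0.03427695] 0.074561565290247 27.3686184584643
big [0.35688441 0.00443299 0.05      ] [0.4546955  0.01881846 0.07      ] torch [ 0.58768441 -0.25944022  0.02      ] caddy front [ 0.72680969 -0.00169136  0.035     ]
[328.89909128 252.68917549]
```

View pics/s1c.png

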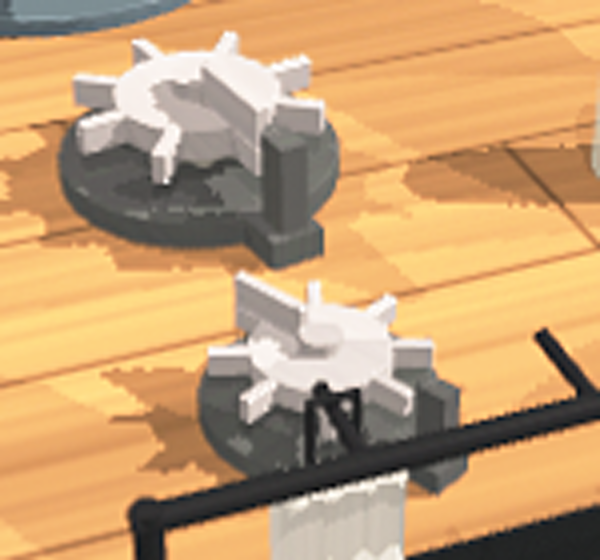

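The crop confirms it: the small grey counter's rib points directly away from its post, so the wheel is at −3.14 and needs 4 clicks. The axis is at (0.588, −0.013) and the post direction at about 28°. I'll work on the right-hand side, with closed fingers inserted in a tooth gap and following an arc.

Emit:
apply_moves(targets=[0,0.048,-0.0226,0,0.11,0,0.096,-0.0452,0,0.22,0,0.144,-0.0678,0,0.33,0,0.192,-0.0905,0,0.44,0,0.24,-0.113,0,0.55], squeeze=20)

```text
t: 0.92
tcp_pos: [0.3742, -0.2594, 0.2314]
ee_rot: [180.0, -0.0, -8.5]
contact_force: [1.0, -1.1, -0.0]
finger_gap: 0.0
```

```bash
cat >> h.py <<'E'
C=np.array([.5883,-.0134]); TH=27.9
def plan(wps, base=None):
    """wps: list of (phi_deg or None, r, z, ); prints shifts from base pose (x,y,z,yaw)"""
    x,y,z,ps=base; a=np.radians(ps)
    ax=np.array([np.cos(a),np.sin(a)]); ay=np.array([np.sin(a),-np.cos(a)])
    for phi,r,zz in wps:
        f=np.radians(phi); P=C+r*np.array([np.cos(f),np.sin(f)]); d=P-[x,y]
        dt=(ps-(phi+90)+180)%360-180
        print("0,%.4f,%.4f,%.4f,%.3f"%(d@ax,d@ay,z-zz,np.radians(dt)),P)
def cur():
    o=observe(); return (*o['tcp_pos'],o['ee_rot'][2])
E
python3 - <<'E'
from h import *
o=observe();print(o['t'],cur(),o['finger_gap'])
plan([(230.4,.063,.10),(230.4,.12,.10)],cur())
E
```

```text
0.925 (np.float64(0.3741850943687041), np.float64(-0.2593966601553361), np.float64(0.23140983974720403), np.float64(-8.476545023807555)) 3.9294116524723044e-05
0,0.1430,-0.2209,0.1314,0.543 [ 0.54814229 -0.06194233]
0,0.1135,-0.1721,0.1314,0.543 [ 0.51180912 -0.10586159]
```

Emit:
apply_moves(targets=[0,0.029,-0.044,0,0.11,0,0.058,-0.088,0.02,0.22,0,0.087,-0.133,0.05,0.33,0,0.115,-0.177,0.09,0.44,0,0.143,-0.221,0.13,0.543])

```text
t: 1.55
tcp_pos: [0.443, -0.2308, 0.1373]
ee_rot: [-175.2, 0.4, -30.5]
contact_force: [0.2, 0.6, 0.1]
finger_gap: 0.0003
```

Run:
```python
from h import *
o=observe();print(o['t'],cur(),o['finger_gap'],o['contact_force'])
c=shot('wrist','w2.png');t=shot('top','t2.png')
for k in range(8):
    f=np.radians(TH+45*k);print(k,proj(c,[*(C+.056*np.array([np.cos(f),np.sin(f)])),.042]).round())
cv2.imwrite('pics/t2c.png',cv2.resize(cv2.imread('pics/t2.png')[175:285,275:395],None,fx=5,fy=5,interpolation=cv2.INTER_CUBIC))
```

```text
1.55 (np.float64(0.44302436231375064), np.float64(-0.2307759929647898), np.float64(0.13727343124262834), np.float64(-30.468196149272355)) 0.0002769655272754406 [0.24918458 0.55637178 0.14933565]
0 [-134.  166.]
1 [-128.  228.]
2 [-89. 276.]
3 [-38. 288.]
4 [ -2. 254.]
5 [ -5. 190.]
6 [-48. 134.]
7 [-103.  126.]
```

View pics/w2.png

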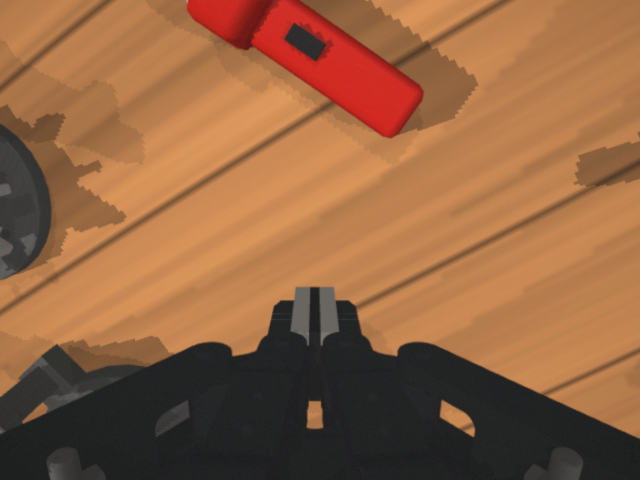

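Emit:
apply_moves(targets=[0,0,0,0,0,0,0,0,0,0,0,0,0,0,0,0,0,0,0,0,0,0,0,0,0])

```text
t: 2.28
tcp_pos: [0.4432, -0.2305, 0.1385]
ee_rot: [-175.3, 0.3, -30.4]
contact_force: [0.1, 0.5, -0.5]
finger_gap: -0.0001
```

Run:
```python
from h import *
o=observe();print(o['t'],cur(),o['ee_rot'],o['qpos'],o['contact_force'])
plan([(230.4,.063,.10),(230.4,.12,.10)],cur())
```

```text
2.275 (np.float64(0.4431852601560638), np.float64(-0.23048697365965112), np.float64(0.13854638800720362), np.float64(-30.405107956593326)) [-175.27369964    0.32137065  -30.40510796] [-30.46131733  14.50566801 -12.7787275   63.04162214   4.7259828
 179.94359976] [ 0.10735876  0.54319694 -0.45179384]
0,0.0052,-0.1985,0.0385,0.160 [ 0.54814229 -0.06194233]
0,-0.0039,-0.1422,0.0385,0.160 [ 0.51180912 -0.10586159]
```

Emit:
apply_moves(targets=[0,0,0,0,-0.18,0,0,0,0,-0.36,0,0,0,0,-0.54,0,0,0,0,-0.72,0,0,0,0,-0.9])

```text
t: 2.9
tcp_pos: [0.4431, -0.2305, 0.1385]
ee_rot: [-176.8, -3.5, 21.4]
contact_force: [0.1, 0.3, -0.9]
finger_gap: 0.0002
```

```bash
sed -i 's/ps-(phi+90)/ps-(phi-90)/' h.py
python3 - <<'E'
from h import *
o=observe();print(o['t'],cur(),o['ee_rot'],o['qpos'],o['contact_force'])
plan([(230.4,.063,.10),(230.4,.12,.10)],cur())
E
```

```text
2.9 (np.float64(0.4431011762668881), np.float64(-0.230548720706605), np.float64(0.13845707245138406), np.float64(21.377024209740313)) [-176.81682537   -3.51454093   21.37702421] [-30.47391077  14.5133411  -12.78231839  63.0412133    4.72849436
 128.03747221] [ 0.07288143  0.26881675 -0.92710076]
0,0.1593,-0.1187,0.0385,-2.077 [ 0.54814229 -0.06194233]
0,0.1094,-0.0911,0.0385,-2.077 [ 0.51180912 -0.10586159]
```

```bash
cat >> h.py <<'E'
from scipy.spatial.transform import Rotation as Ro
def plan(wps):
    o=observe(); R=Ro.from_euler('xyz',o['ee_rot'],degrees=True); ps=o['ee_rot'][2]
    print('t',o['t'],'tcp',o['tcp_pos'].round(4),'rot',o['ee_rot'].round(1),'F',o['contact_force'].round(1),'q',o['qpos'].round(1))
    for phi,r,zz in wps:
        f=np.radians(phi); P=np.r_[C+r*np.array([np.cos(f),np.sin(f)]),zz]
        d=R.inv().apply(P-o['tcp_pos'])
        # turn t so that tool y lies along inward radial: 
        X=R.as_matrix(); rad=-np.array([np.cos(f),np.sin(f),0])
        t=np.arctan2(-(rad@X[:,0]),rad@X[:,1])
        print("0,%.4f,%.4f,%.4f,%.3f"%(*d,t),P.round(3))
E
python3 - <<'E'
from h import *
plan([(230.4,.15,.14),(230.4,.063,.10)])
E
```

```text
t 2.9 tcp [ 0.4431 -0.2305  0.1385] rot [-176.8   -3.5   21.4] F [ 0.1  0.3 -0.9] q [-30.5  14.5 -12.8  63.    4.7 128. ]
0,0.0831,-0.0762,0.0078,-2.075 [ 0.493 -0.129  0.14 ]
0,0.1566,-0.1159,0.0547,-2.075 [ 0.548 -0.062  0.1  ]
```

Emit:
apply_moves(targets=[0,0.0166,-0.0152,0.002,-0.175,0,0.0332,-0.0304,0.003,-0.35,0,0.05,-0.0456,0.005,-0.525,0,0.0666,-0.061,0.006,-0.7,0,0.083,-0.076,0.008,-0.875])

```text
t: 3.52
tcp_pos: [0.4936, -0.1288, 0.1399]
ee_rot: [179.3, -4.7, 71.6]
contact_force: [-0.5, 0.3, 0.9]
finger_gap: 0.0002
```

Emit:
apply_moves(targets=[0,0,0,0,-0.175,0,0,0,0,-0.35,0,0,0,0,-0.525,0,0,0,0,-0.7,0,0,0,0,-0.875])

```text
t: 4.15
tcp_pos: [0.4932, -0.1295, 0.1398]
ee_rot: [176.0, -2.5, 121.8]
contact_force: [-0.0, 0.5, -0.4]
finger_gap: -0.0002
```

Run:
```python
from h import *
plan([(230.4,.15,.14),(230.4,.063,.10)])
```

```text
t 4.15 tcp [ 0.4932 -0.1295  0.1398] rot [176.   -2.5 121.8] F [-0.   0.5 -0.4] q [-17.6  14.7 -12.3  62.2   4.7  40.7]
0,0.0007,-0.0001,-0.0002,-0.325 [ 0.493 -0.129  0.14 ]
0,0.0266,0.0792,0.0466,-0.325 [ 0.548 -0.062  0.1  ]
```

Emit:
apply_moves(targets=[0,0.006,0.018,0.01,-0.12,0,0.013,0.038,0.02,-0.24,0,0.02,0.059,0.034,-0.325,0,0.0266,0.079,0.0466,-0.325,0,0.0266,0.079,0.0466,-0.325])

```text
t: 4.78
tcp_pos: [0.5485, -0.0613, 0.099]
ee_rot: [175.4, -1.2, 140.0]
contact_force: [0.2, -0.2, -0.0]
finger_gap: 0.0001
```

Run:
```python
from h import *
plan([(230.4,.063,.06),(230.4,.063,.025)])
c=shot('wrist','w3.png')
shot('top','t3.png')
cv2.imwrite('pics/t3c.png',cv2.resize(cv2.imread('pics/t3.png')[155:305,255:415],None,fx=4,fy=4,interpolation=cv2.INTER_CUBIC))
```

```text
t 4.775 tcp [ 0.5485 -0.0613  0.099 ] rot [175.4  -1.2 140. ] F [ 0.2 -0.2 -0. ] q [ -9.   20.4 -10.6  57.7   4.5  31.1]
0,-0.0009,-0.0038,0.0388,-0.006 [ 0.548 -0.062  0.06 ]
0,-0.0017,-0.0066,0.0737,-0.006 [ 0.548 -0.062  0.025]
```

View pics/w3.png

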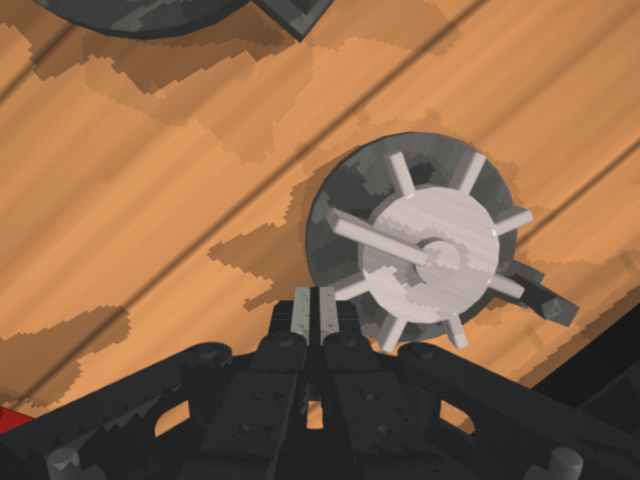

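View pics/t3c.png

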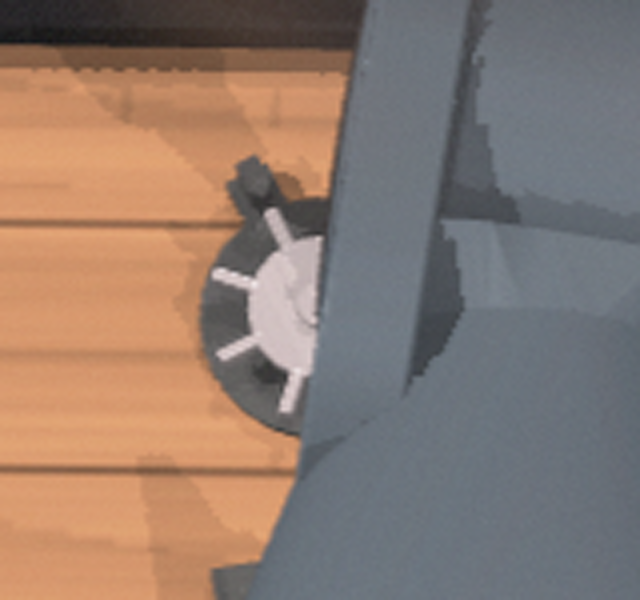

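Run:
```python
from h import *
c=read_camera('wrist'); im=cv2.cvtColor(c['pixels'],cv2.COLOR_RGB2BGR)
for k in range(8):
    f=np.radians(TH+45*k); p=proj(c,[*(C+.056*np.array([np.cos(f),np.sin(f)])),.042]); cv2.circle(im,tuple(int(x) for x in p.round()),3,(0,0,255),1)
for f0,col in ((230.4,(0,255,0)),(275.4,(255,0,0)),(320.4,(255,255,0))):
    f=np.radians(f0);er=np.array([np.cos(f),np.sin(f)]);et=np.array([-er[1],er[0]])
    for a in(-.0145,.0145):
        for b in (-.011,.011):
            p=proj(c,[*(C+(.063+a)*er+b*et),.042]); cv2.circle(im,tuple(int(x) for x in p.round()),2,col,-1)
p=proj(c,[*C,.05]);cv2.circle(im,tuple(int(x) for x in p.round()),3,(0,0,255),1)
cv2.imwrite('pics/w3b.png',cv2.resize(im[110:360,230:600],None,fx=2,fy=2))
```

```text
(no output)
```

View pics/w3b.png

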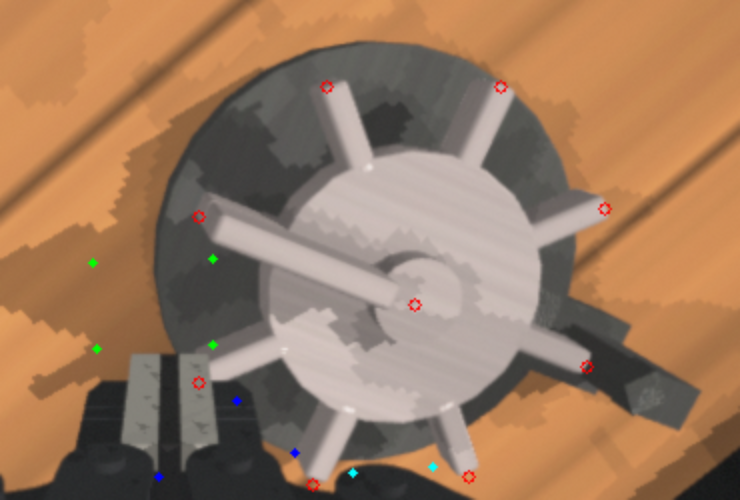

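The model overlay matches the teeth to about 1 mm. Next I descend into the gap at 230°, r = 60 mm.

Run:
```python
from h import *
plan([(230.4,.060,.08),(230.4,.060,.02)])
```

```text
t 4.925 tcp [ 0.5483 -0.0627  0.1002] rot [175.4  -1.1 140. ] F [-0.2 -0.5 -1.2] q [ -9.1  20.3 -10.6  57.7   4.5  31. ]
0,0.0002,0.0019,0.0204,-0.007 [ 0.55 -0.06  0.08]
0,-0.0009,-0.0029,0.0802,-0.007 [ 0.55 -0.06  0.02]
```

Emit:
apply_moves(targets=[0,0,0.001,0.02,-0.007,0,-0.0005,0,0.035,-0.007,0,-0.0008,-0.001,0.05,-0.007,0,-0.001,-0.002,0.065,-0.007,0,-0.0012,-0.003,0.08,-0.007])

```text
t: 5.55
tcp_pos: [0.5502, -0.0597, 0.0191]
ee_rot: [175.4, -1.1, 140.5]
contact_force: [0.5, 0.2, 0.3]
finger_gap: -0.0001
```

```bash
cat >> h.py <<'E'
def look(tag):
    c=read_camera('wrist'); im=cv2.cvtColor(c['pixels'],cv2.COLOR_RGB2BGR)
    cv2.imwrite('pics/%s.png'%tag,im)
    s=shot('scene','s_%s.png'%tag)
    a=cv2.imread('pics/s_%s.png'%tag)[200:320,270:400]; a=cv2.resize(a,(520,480),interpolation=cv2.INTER_CUBIC)
    cv2.imwrite('pics/%s_b.png'%tag,np.hstack([cv2.resize(im,(280*1,210)) if 0 else cv2.resize(im[:, 180:640],(280,292)),cv2.resize(a,(316,292))]) if 0 else np.hstack([cv2.resize(im,(400,300)),cv2.resize(a,(325,300))]))
E
python3 - <<'E'
from h import *
plan([(230.4+d,.060,.02) for d in range(0,50,9)])
look('w4')
E
```

```text
t 5.55 tcp [ 0.5502 -0.0597  0.0191] rot [175.4  -1.1 140.5] F [0.5 0.2 0.3] q [ -8.8  24.8 -16.9  46.9   4.5  30.9]
0,0.0002,-0.0000,-0.0009,0.001 [ 0.55 -0.06  0.02]
0,-0.0092,0.0007,-0.0011,-0.157 [ 0.558 -0.065  0.02 ]
0,-0.0184,0.0029,-0.0011,-0.314 [ 0.566 -0.069  0.02 ]
0,-0.0271,0.0065,-0.0009,-0.472 [ 0.575 -0.072  0.02 ]
0,-0.0351,0.0114,-0.0007,-0.629 [ 0.585 -0.073  0.02 ]
0,-0.0423,0.0175,-0.0003,-0.787 [ 0.594 -0.073  0.02 ]
```

View pics/w4_b.png

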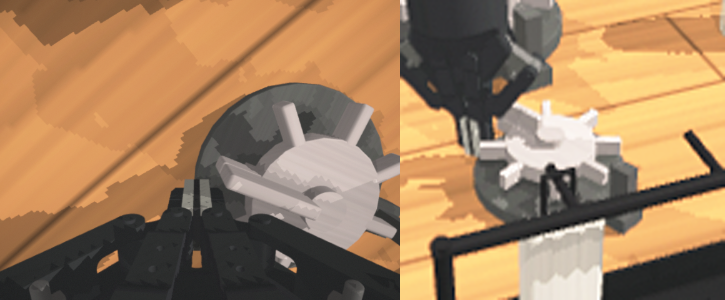

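No contact after the descent. First click: 45° of arc in two slow calls.

Emit:
apply_moves(targets=[0,-0.0046,0.0002,-0.001,-0.079,0,-0.0092,0.0007,-0.001,-0.157,0,-0.0138,0.0016,-0.001,-0.236,0,-0.0184,0.0029,-0.001,-0.314,0,-0.0228,0.0045,-0.001,-0.393])

```text
t: 6.28
tcp_pos: [0.5705, -0.0706, 0.0211]
ee_rot: [175.3, 0.7, 163.1]
contact_force: [-2.7, 2.5, -0.3]
finger_gap: 0.0002
```

Run:
```python
from h import *
plan([(252.9+d,.060,.02) for d in (4.5,9,13.5,18,22.5)])
look('w5')
```

```text
t 6.275 tcp [ 0.5705 -0.0706  0.0211] rot [175.3   0.7 163.1] F [-2.7  2.5 -0.3] q [ -9.6  26.9 -13.1  48.7   4.5   7.4]
0,-0.0049,-0.0000,0.0012,-0.076 [ 0.575 -0.072  0.02 ]
0,-0.0096,0.0005,0.0013,-0.155 [ 0.58  -0.073  0.02 ]
0,-0.0142,0.0014,0.0014,-0.233 [ 0.585 -0.073  0.02 ]
0,-0.0187,0.0027,0.0016,-0.312 [ 0.589 -0.073  0.02 ]
0,-0.0231,0.0043,0.0017,-0.391 [ 0.594 -0.073  0.02 ]
```

View pics/w5_b.png

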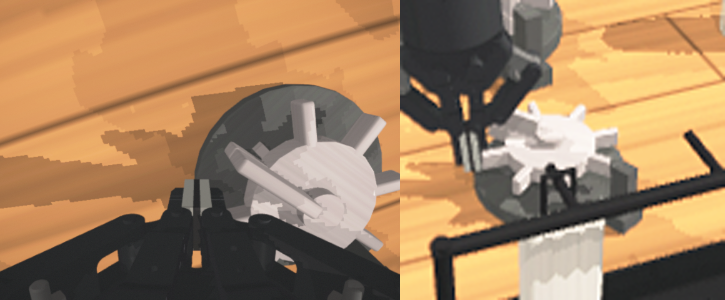

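Emit:
apply_moves(targets=[0,-0.0049,0,0.0005,-0.077,0,-0.0096,0.0005,0.001,-0.155,0,-0.0142,0.0014,0.001,-0.233,0,-0.0187,0.0027,0.0015,-0.312,0,-0.0231,0.0043,0.0015,-0.391])

```text
t: 7.0
tcp_pos: [0.5944, -0.0734, 0.0204]
ee_rot: [176.0, 2.5, -174.7]
contact_force: [0.7, 0.9, 0.0]
finger_gap: 0.0001
```

Run:
```python
from h import *
plan([(275.4+d,.060,.02) for d in (0,4.5,9,13.5,18,22.5)])
look('w6')
```

```text
t 7.0 tcp [ 0.5944 -0.0734  0.0204] rot [ 176.     2.5 -174.7] F [0.7 0.9 0. ] q [ -9.4  29.3  -9.1  50.1   4.5 -14.7]
0,0.0005,0.0002,0.0004,-0.002 [ 0.594 -0.073  0.02 ]
0,-0.0042,0.0004,0.0006,-0.081 [ 0.599 -0.073  0.02 ]
0,-0.0089,0.0010,0.0009,-0.159 [ 0.603 -0.072  0.02 ]
0,-0.0135,0.0019,0.0011,-0.238 [ 0.608 -0.07   0.02 ]
0,-0.0180,0.0031,0.0014,-0.317 [ 0.612 -0.068  0.02 ]
0,-0.0225,0.0048,0.0017,-0.395 [ 0.616 -0.066  0.02 ]
```

View pics/w6_b.png

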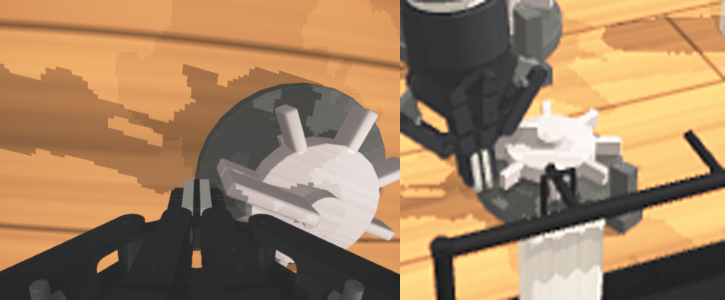

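Click 1 done: the rib is again beside the finger and the force is back to about 1 N. Now click 2.

Emit:
apply_moves(targets=[0,-0.0042,0.0004,0.0005,-0.08,0,-0.0089,0.001,0.0008,-0.159,0,-0.0135,0.0019,0.001,-0.238,0,-0.018,0.003,0.0014,-0.317,0,-0.0225,0.0048,0.0016,-0.395])

```text
t: 7.72
tcp_pos: [0.6159, -0.0667, 0.0199]
ee_rot: [177.3, 3.8, -152.2]
contact_force: [-1.4, -3.1, 0.5]
finger_gap: 0.0001
```

Run:
```python
from h import *
plan([(297.9+d,.060,.02) for d in (4.5,9,13.5,18,22.5)])
```

```text
t 7.725 tcp [ 0.6159 -0.0667  0.0199] rot [ 177.3    3.8 -152.2] F [-1.4 -3.1  0.5] q [ -8.5  31.5  -5.6  51.5   4.5 -36.3]
0,-0.0052,0.0003,0.0003,-0.080 [ 0.62  -0.064  0.02 ]
0,-0.0099,0.0008,0.0006,-0.159 [ 0.624 -0.061  0.02 ]
0,-0.0145,0.0017,0.0010,-0.237 [ 0.628 -0.058  0.02 ]
0,-0.0190,0.0030,0.0014,-0.315 [ 0.631 -0.055  0.02 ]
0,-0.0234,0.0046,0.0017,-0.394 [ 0.635 -0.052  0.02 ]
```

Emit:
apply_moves(targets=[0,-0.005,0.0003,0.0003,-0.08,0,-0.0097,0.0008,0.0006,-0.159,0,-0.0143,0.0017,0.001,-0.237,0,-0.0188,0.003,0.0014,-0.315,0,-0.0232,0.0046,0.0017,-0.394])

```text
t: 8.35
tcp_pos: [0.6354, -0.0517, 0.0204]
ee_rot: [179.0, 4.6, -129.6]
contact_force: [4.8, -2.7, -2.3]
finger_gap: 0.0004
```

Run:
```python
from h import *
plan([(320.4,.060,.02),(320.4,.090,.02),(320.4,.090,.08),(230.4,.09,.08)])
look('w7')
```

```text
t 8.35 tcp [ 0.6354 -0.0517  0.0204] rot [ 179.     4.6 -129.6] F [ 4.8 -2.7 -2.3] q [ -6.8  33.2  -2.6  52.5   4.4 -57.3]
0,0.0005,0.0007,0.0003,0.001 [ 0.635 -0.052  0.02 ]
0,0.0005,-0.0293,-0.0002,0.001 [ 0.658 -0.071  0.02 ]
0,-0.0044,-0.0283,-0.0600,0.001 [ 0.658 -0.071  0.08 ]
0,0.0853,0.0619,-0.0657,1.573 [ 0.531 -0.083  0.08 ]
```

View pics/w7_b.png

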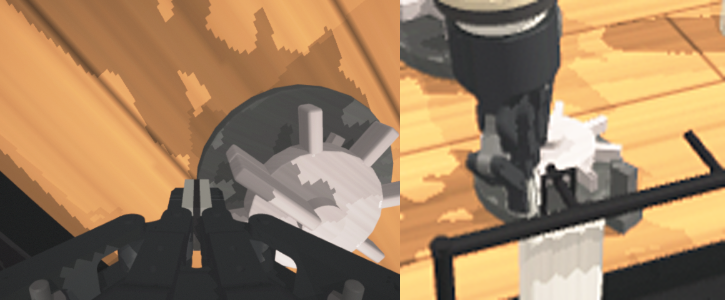

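Outward force of about 5 N and the rib isn't quite at the mid-gap look. I'll ease out radially and check.

Emit:
apply_moves(targets=[0,0,-0.001,0,0,0,0,-0.002,0,0,0,0,-0.003,0,0,0,0,-0.003,0,0,0,0,-0.003,0,0])

```text
t: 9.07
tcp_pos: [0.6367, -0.0533, 0.0198]
ee_rot: [178.9, 4.6, -129.5]
contact_force: [-0.3, -0.3, 0.6]
finger_gap: -0.0001
```

Run:
```python
from h import *
plan([(320.4,.060,.02),(324.4,.063,.02),(320.4,.090,.02)])
look('w8')
c=read_camera('wrist'); im=cv2.cvtColor(c['pixels'],cv2.COLOR_RGB2BGR)
for k in range(8):
    f=np.radians(TH+45*k); e=np.array([np.cos(f),np.sin(f)])
    for r,z in((.056,.042),(.036,.042)):
        p=proj(c,[*(C+r*e),z]); cv2.circle(im,tuple(int(x) for x in p.round()),3,(0,0,255),1)
cv2.imwrite('pics/w8c.png',cv2.resize(im[110:410,270:640],None,fx=2,fy=2))
```

```text
t 9.075 tcp [ 0.6367 -0.0533  0.0198] rot [ 178.9    4.6 -129.5] F [-0.3 -0.3  0.6] q [ -7.   33.4  -2.2  52.8   4.5 -57.5]
0,0.0001,0.0027,-0.0001,0.002 [ 0.635 -0.052  0.02 ]
0,-0.0042,-0.0001,0.0002,-0.068 [ 0.64 -0.05  0.02]
0,0.0002,-0.0273,-0.0007,0.002 [ 0.658 -0.071  0.02 ]
```

View pics/w8c.png

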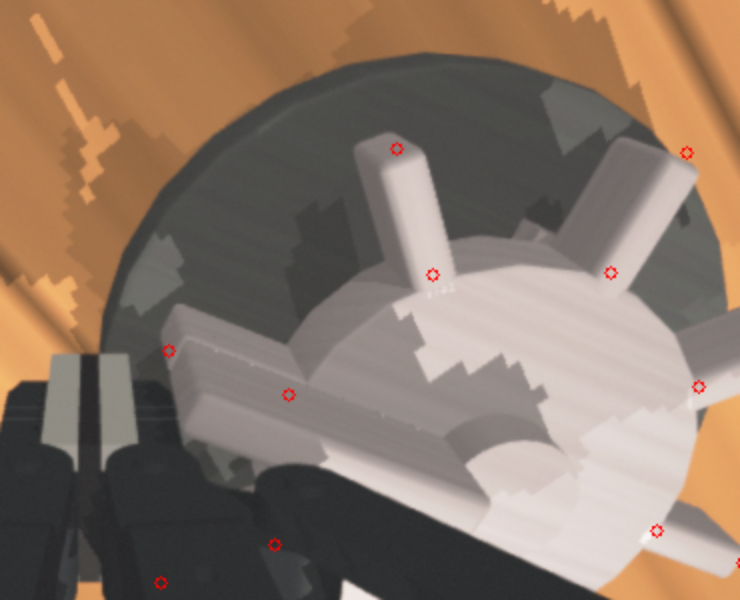

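Rest state confirmed: rib at 298°, i.e. the wheel is at −1.57, and force is about 0. Withdraw, raise and return to the 230° gap.

Emit:
apply_moves(targets=[0,0,-0.014,0,0,0,0,-0.028,0,0,0,-0.002,-0.028,-0.025,0,0,-0.0045,-0.028,-0.055,0,0,-0.006,-0.028,-0.08,0])

```text
t: 9.85
tcp_pos: [0.6594, -0.0723, 0.1006]
ee_rot: [178.9, 4.6, -129.5]
contact_force: [0.8, 0.0, -0.3]
finger_gap: 0.0001
```

Run:
```python
from h import *
plan([(275.4,.10,.10),(230.4,.09,.10),(230.4,.06,.10)])
```

```text
t 9.85 tcp [ 0.6594 -0.0723  0.1006] rot [ 178.9    4.6 -129.5] F [ 0.8  0.  -0.3] q [ -8.4  33.    9.4  64.9   4.5 -58.9]
0,0.0704,0.0219,-0.0046,0.786 [ 0.598 -0.113  0.1  ]
0,0.0895,0.0926,-0.0049,1.574 [ 0.531 -0.083  0.1  ]
0,0.0596,0.0925,-0.0025,1.574 [ 0.55 -0.06  0.1 ]
```

Emit:
apply_moves(targets=[0,0.014,0.005,-0.001,0.16,0,0.028,0.01,-0.002,0.32,0,0.042,0.014,-0.003,0.48,0,0.056,0.018,-0.004,0.64,0,0.07,0.022,-0.0045,0.786])

```text
t: 10.48
tcp_pos: [0.5973, -0.1128, 0.0989]
ee_rot: [176.0, 2.5, -174.9]
contact_force: [0.4, -0.7, -0.5]
finger_gap: -0.0001
```

Run:
```python
from h import *
plan([(230.4,.06,.10)])
```

```text
t 10.475 tcp [ 0.5973 -0.1128  0.0989] rot [ 176.     2.5 -174.9] F [ 0.4 -0.7 -0.5] q [-13.1  26.9  -0.8  61.2   4.6 -18.3]
0,0.0423,0.0572,0.0011,0.783 [ 0.55 -0.06  0.1 ]
```

Emit:
apply_moves(targets=[0,0.0085,0.0115,0,0.157,0,0.017,0.023,0,0.314,0,0.0255,0.0345,0.001,0.47,0,0.034,0.046,0.001,0.627,0,0.0423,0.0572,0.001,0.783])

```text
t: 11.1
tcp_pos: [0.5497, -0.0593, 0.1]
ee_rot: [175.4, -1.1, 140.4]
contact_force: [0.2, 0.1, -0.8]
finger_gap: 0.0001
```

Run:
```python
from h import *
c=read_camera('wrist'); im=cv2.cvtColor(c['pixels'],cv2.COLOR_RGB2BGR)
for k in range(8):
    f=np.radians(TH+45*k); p=proj(c,[*(C+.056*np.array([np.cos(f),np.sin(f)])),.042]); cv2.circle(im,tuple(int(x) for x in p.round()),3,(0,0,255),1)
for f0,col in ((230.4,(0,255,0)),):
    f=np.radians(f0);er=np.array([np.cos(f),np.sin(f)]);et=np.array([-er[1],er[0]])
    for a in(-.0145,.0145):
        for b in (-.011,.011):
            p=proj(c,[*(C+(.060+a)*er+b*et),.042]); cv2.circle(im,tuple(int(x) for x in p.round()),2,col,-1)
cv2.imwrite('pics/w9b.png',cv2.resize(im[110:360,230:600],None,fx=2,fy=2))
plan([(230.4,.06,.08),(230.4,.06,.02)])
```

```text
t 11.15 tcp [ 0.5488 -0.0583  0.1001] rot [175.4  -1.2 140. ] F [ 1.2  1.5 -0. ] q [ -8.7  20.3 -10.6  57.7   4.5  31.5]
0,-0.0022,-0.0018,0.0200,-0.008 [ 0.55 -0.06  0.08]
0,-0.0034,-0.0066,0.0798,-0.008 [ 0.55 -0.06  0.02]
```

View pics/w9b.png

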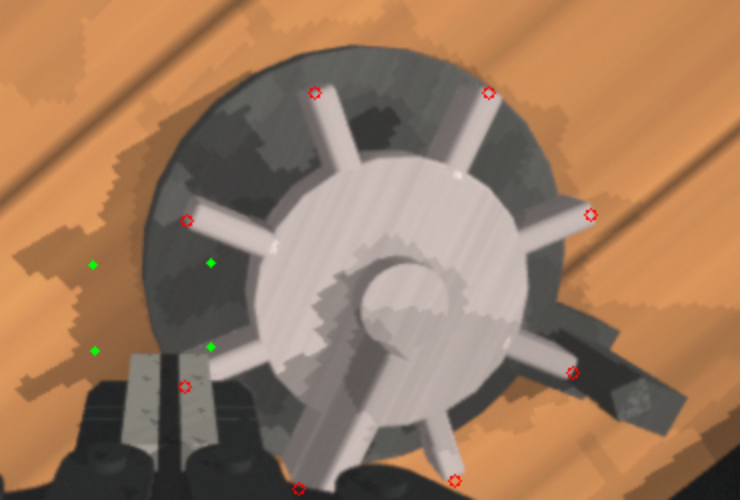

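The rib is at 298° (−1.57) and the counter hasn't moved. Descend for click 3.

Emit:
apply_moves(targets=[0,-0.0017,-0.002,0.02,-0.005,0,-0.002,-0.003,0.035,-0.005,0,-0.0023,-0.004,0.05,-0.005,0,-0.0025,-0.005,0.065,-0.005,0,-0.0027,-0.0063,0.08,-0.005])

```text
t: 11.78
tcp_pos: [0.5511, -0.0603, 0.0187]
ee_rot: [175.4, -1.0, 141.0]
contact_force: [0.1, 0.3, 0.7]
finger_gap: -0.0003
```

Run:
```python
from h import *
plan([(230.4+d,.060,.02) for d in (0,4.5,9,13.5,18,22.5)])
```

```text
t 11.775 tcp [ 0.5511 -0.0603  0.0187] rot [175.4  -1.  141. ] F [0.1 0.3 0.7] q [ -8.8  24.9 -16.7  47.    4.5  30.3]
0,0.0013,-0.0000,-0.0013,0.010 [ 0.55 -0.06  0.02]
0,-0.0034,0.0001,-0.0014,-0.068 [ 0.554 -0.062  0.02 ]
0,-0.0081,0.0006,-0.0014,-0.147 [ 0.558 -0.065  0.02 ]
0,-0.0127,0.0015,-0.0014,-0.226 [ 0.562 -0.067  0.02 ]
0,-0.0172,0.0027,-0.0014,-0.305 [ 0.566 -0.069  0.02 ]
0,-0.0217,0.0043,-0.0014,-0.384 [ 0.571 -0.071  0.02 ]
```

Emit:
apply_moves(targets=[0,-0.0037,0.0001,-0.001,-0.07,0,-0.0083,0.0006,-0.001,-0.15,0,-0.0129,0.0015,-0.001,-0.228,0,-0.0175,0.0027,-0.001,-0.306,0,-0.022,0.0043,-0.001,-0.386])

```text
t: 12.4
tcp_pos: [0.5703, -0.0708, 0.0197]
ee_rot: [175.3, 0.7, 163.2]
contact_force: [-4.3, 1.5, -0.3]
finger_gap: 0.0001
```

Run:
```python
from h import *
plan([(252.9+d,.060,.02) for d in (4.5,9,13.5,18,22.5)])
```

```text
t 12.4 tcp [ 0.5703 -0.0708  0.0197] rot [175.3   0.7 163.2] F [-4.3  1.5 -0.3] q [ -9.6  27.  -13.1  48.6   4.5   7.3]
0,-0.0050,0.0003,-0.0002,-0.074 [ 0.575 -0.072  0.02 ]
0,-0.0097,0.0008,-0.0001,-0.153 [ 0.58  -0.073  0.02 ]
0,-0.0143,0.0017,0.0001,-0.231 [ 0.585 -0.073  0.02 ]
0,-0.0189,0.0030,0.0002,-0.310 [ 0.589 -0.073  0.02 ]
0,-0.0233,0.0046,0.0004,-0.389 [ 0.594 -0.073  0.02 ]
```

Emit:
apply_moves(targets=[0,-0.0049,0.0002,0,-0.076,0,-0.0096,0.0007,0,-0.154,0,-0.0142,0.0016,0,-0.232,0,-0.0188,0.0028,0.0002,-0.311,0,-0.0232,0.0045,0.0004,-0.39])

```text
t: 13.02
tcp_pos: [0.5945, -0.0734, 0.0203]
ee_rot: [176.0, 2.5, -174.5]
contact_force: [-0.3, 0.4, 0.2]
finger_gap: 0.0003
```

Emit:
apply_moves(targets=[0,0,-0.001,0,0,0,0,-0.003,0,0,0,0,-0.003,0,0,0,0,-0.003,0,0,0,0,-0.003,0,0])

```text
t: 13.65
tcp_pos: [0.5947, -0.0763, 0.0207]
ee_rot: [176.0, 2.5, -174.7]
contact_force: [-0.4, 0.3, -0.8]
finger_gap: -0.0002
```

Run:
```python
from h import *
plan([(275.4+d,.060,.02) for d in (0,4.5,9,13.5,18,22.5)])
look('w10')
c=read_camera('wrist'); im=cv2.cvtColor(c['pixels'],cv2.COLOR_RGB2BGR)
for k in range(8):
    f=np.radians(TH+45*k); e=np.array([np.cos(f),np.sin(f)])
    for r,z in((.056,.042),(.036,.042)):
        p=proj(c,[*(C+r*e),z]); cv2.circle(im,tuple(int(x) for x in p.round()),3,(0,0,255),1)
f=np.radians(TH-45)
for r in (.01,.056): cv2.circle(im,tuple(int(x) for x in proj(c,[*(C+r*np.array([np.cos(f),np.sin(f)])),.06]).round()),3,(0,255,0),1)
cv2.imwrite('pics/w10c.png',cv2.resize(im[110:410,270:640],None,fx=2,fy=2))
```

```text
t 13.65 tcp [ 0.5947 -0.0763  0.0207] rot [ 176.     2.5 -174.7] F [-0.4  0.3 -0.8] q [ -9.7  29.4  -8.9  50.3   4.5 -15. ]
0,0.0005,0.0032,0.0009,-0.002 [ 0.594 -0.073  0.02 ]
0,-0.0042,0.0034,0.0012,-0.081 [ 0.599 -0.073  0.02 ]
0,-0.0089,0.0039,0.0014,-0.159 [ 0.603 -0.072  0.02 ]
0,-0.0135,0.0048,0.0017,-0.238 [ 0.608 -0.07   0.02 ]
0,-0.0180,0.0061,0.0020,-0.316 [ 0.612 -0.068  0.02 ]
0,-0.0224,0.0077,0.0023,-0.395 [ 0.616 -0.066  0.02 ]
```

View pics/w10c.png

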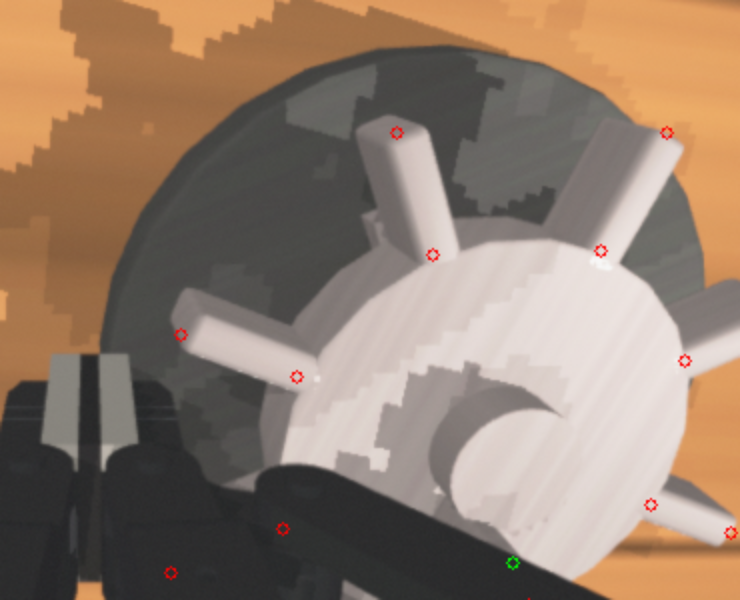

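View pics/w10_b.png

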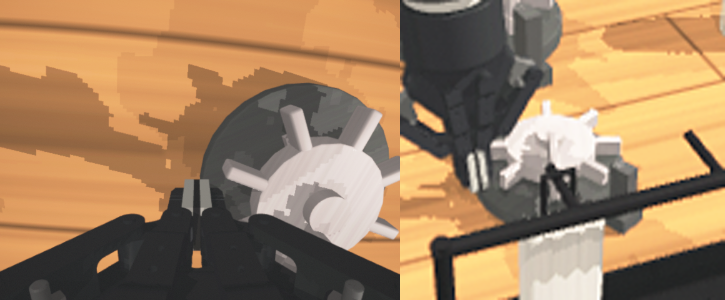

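At rest one click short: teeth on the grid, force about 0, three clicks done. Now the last click.

Emit:
apply_moves(targets=[0,-0.0042,0.0025,0.0008,-0.08,0,-0.0089,0.0032,0.001,-0.159,0,-0.0135,0.0042,0.0012,-0.238,0,-0.018,0.0056,0.0015,-0.317,0,-0.0225,0.0072,0.0018,-0.395])

```text
t: 14.42
tcp_pos: [0.6164, -0.0673, 0.0203]
ee_rot: [177.3, 3.8, -151.9]
contact_force: [-1.3, -2.9, 0.1]
finger_gap: -0.0
```

Run:
```python
from h import *
plan([(297.9+d,.0605,.02) for d in (4.5,9,13.5,18,22)])
```

```text
t 14.425 tcp [ 0.6164 -0.0673  0.0203] rot [ 177.3    3.8 -151.9] F [-1.3 -2.9  0.1] q [ -8.5  31.5  -5.4  51.6   4.5 -36.6]
0,-0.0051,0.0004,0.0007,-0.076 [ 0.621 -0.064  0.02 ]
0,-0.0098,0.0010,0.0010,-0.154 [ 0.625 -0.062  0.02 ]
0,-0.0144,0.0019,0.0014,-0.232 [ 0.628 -0.059  0.02 ]
0,-0.0190,0.0031,0.0018,-0.311 [ 0.632 -0.056  0.02 ]
0,-0.0230,0.0046,0.0021,-0.380 [ 0.635 -0.052  0.02 ]
```

Emit:
apply_moves(targets=[0,-0.005,0.0003,0.0003,-0.077,0,-0.0097,0.0008,0.0006,-0.155,0,-0.0143,0.0014,0.001,-0.233,0,-0.0188,0.0024,0.0014,-0.312,0,-0.023,0.0036,0.0017,-0.382])

```text
t: 15.05
tcp_pos: [0.6352, -0.0528, 0.0204]
ee_rot: [178.9, 4.6, -130.0]
contact_force: [1.2, 0.8, 0.2]
finger_gap: -0.0003
```

Emit:
apply_moves(targets=[0,0,0,0,0,0,0,-0.001,0,0,0,0,-0.003,0,0,0,0,-0.003,0,0,0,0,-0.003,0,0])

```text
t: 15.68
tcp_pos: [0.6374, -0.0549, 0.0204]
ee_rot: [178.9, 4.6, -130.2]
contact_force: [-0.5, -0.4, 0.0]
finger_gap: 0.0004
```

Run:
```python
from h import *
plan([(320.4,.06,.02),(320.4,.09,.02),(320.4,.09,.1)])
c=read_camera('wrist'); im=cv2.cvtColor(c['pixels'],cv2.COLOR_RGB2BGR)
for k in range(8):
    f=np.radians(TH+45*k); e=np.array([np.cos(f),np.sin(f)])
    for r,z in((.056,.042),(.036,.042)):
        p=proj(c,[*(C+r*e),z]); cv2.circle(im,tuple(int(x) for x in p.round()),3,(0,0,255),1)
cv2.imwrite('pics/w11c.png',cv2.resize(im[110:410,270:640],None,fx=2,fy=2))
```

```text
t 15.675 tcp [ 0.6374 -0.0549  0.0204] rot [ 178.9    4.6 -130.2] F [-0.5 -0.4  0. ] q [ -7.1  33.5  -2.   52.9   4.5 -57. ]
0,-0.0007,0.0043,0.0005,-0.010 [ 0.635 -0.052  0.02 ]
0,-0.0009,-0.0257,-0.0001,-0.010 [ 0.658 -0.071  0.02 ]
0,-0.0074,-0.0241,-0.0798,-0.010 [ 0.658 -0.071  0.1  ]
```

View pics/w11c.png

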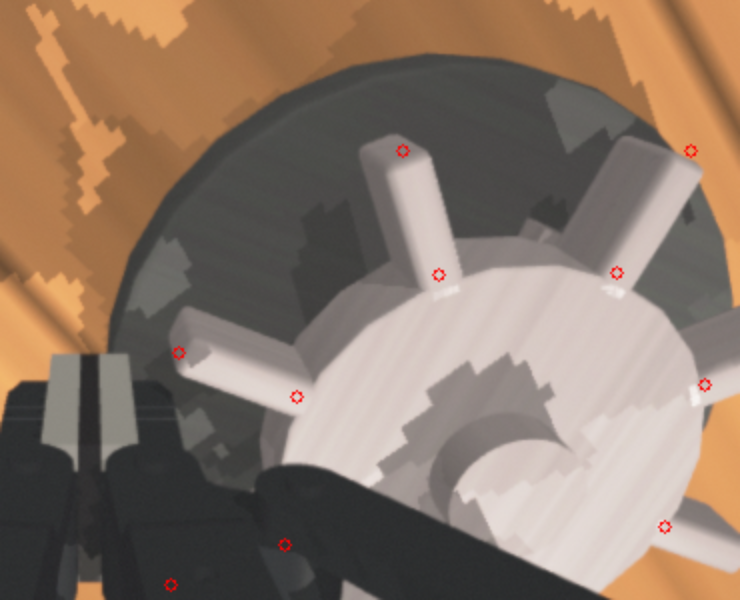

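At rest on the grid. Withdraw, raise and move clear.

Emit:
apply_moves(targets=[0,0,-0.013,0,0,0,0,-0.026,0,0,0,-0.003,-0.026,-0.03,0,0,-0.006,-0.025,-0.07,0,0,-0.008,-0.025,-0.11,0])

```text
t: 16.35
tcp_pos: [0.6581, -0.0736, 0.1312]
ee_rot: [178.9, 4.6, -130.2]
contact_force: [-0.2, 0.1, -0.2]
finger_gap: -0.0003
```

Run:
```python
from h import *
plan([(270,.20,.20),(250,.28,.20)])
```

```text
t 16.35 tcp [ 0.6581 -0.0736  0.1312] rot [ 178.9    4.6 -130.2] F [-0.2  0.1 -0.2] q [ -8.5  32.   12.3  68.8   4.5 -58.4]
0,0.1458,-0.0352,-0.0814,0.869 [ 0.588 -0.213  0.2  ]
0,0.2555,-0.0025,-0.0896,1.220 [ 0.493 -0.277  0.2  ]
```

Emit:
apply_moves(targets=[0,0.03,-0.008,-0.03,0.05,0,0.07,-0.018,-0.05,0.1,0,0.11,-0.025,-0.07,0.15,0,0.15,-0.03,-0.08,0.2,0,0.19,-0.025,-0.085,0.25])

```text
t: 16.98
tcp_pos: [0.5516, -0.2423, 0.1995]
ee_rot: [177.8, 4.2, -144.6]
contact_force: [0.8, -0.9, -0.3]
finger_gap: 0.0002
```

Emit:
apply_moves(targets=[0,0.04,0,0,0,0,0.08,0,0,0,0,0.12,0,0,0,0,0.12,0,0,0,0,0.12,0,0,0])

```text
t: 17.6
tcp_pos: [0.4547, -0.3102, 0.1905]
ee_rot: [177.8, 4.2, -144.5]
contact_force: [0.0, -0.1, -1.1]
finger_gap: -0.0001
```

Run:
```python
from h import *
plan([])
c=shot('top','t12.png')
a=cv2.imread('pics/t12.png')
cv2.imwrite('pics/t12c.png',np.hstack([cv2.resize(a,(400,300)),cv2.resize(a[175:285,275:395],(327,300),interpolation=cv2.INTER_CUBIC)]))
```

```text
t 17.6 tcp [ 0.4547 -0.3102  0.1905] rot [ 177.8    4.2 -144.5] F [ 0.  -0.1 -1.1] q [-37.   19.5   1.7  73.1   4.7 -72.6]
```

View pics/t12c.png

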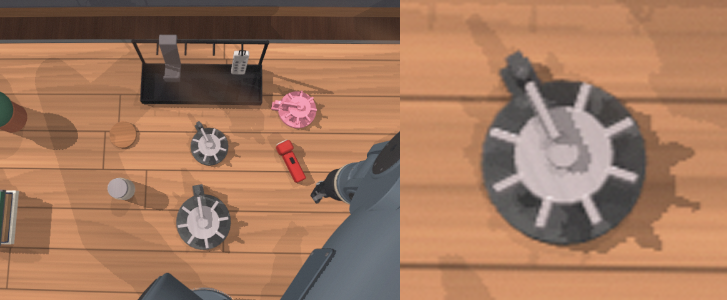

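The rib lines up with the post, the counter is in its original place, and everything else is undisturbed.

```bash
python3 -c "
from h import *
print(job_done())"
```

```text
the job is handed in; nothing more can be done
None
```

I zeroed the small grey counter in front of the caddy and handed the job in. The wheel started at −3.14. I pushed it anticlockwise four clicks with the closed fingertips in a tooth gap, easing off and checking that it had come to rest one click short before the last click.

**Final checks:**
- **Rib:** the top view shows the ribbed tooth in line with the pointer post, and the last wrist view showed every visible tooth on its detent position.
- **Counter and surroundings:** the foot looks unmoved, and the jar, coaster, torch, caddy and the other two counters look undisturbed.
- **Arm:** it finished clear of everything at about 18 s of the 67 s allowed, with contact force near zero.

**What didn't go to plan:**
- **Wrist turn:** on the approach I turned the wrist into the end of its range. That left the tool tilted about 4.7° for the rest of the job, with no visible effect on the pushing.
- **Force after click 2:** I read about 6 N, mostly outward, at that point. It fell to zero when I eased the finger out 3 mm, and other readings while pushing were 3 to 5 N.
- **Rib after click 3:** the gripper hid the rib from the wrist view. I judged the one-short rest from the tooth positions, the click count and the near-zero force.

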